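# Lever open the logger's snap cover and take out its battery

## Robot

A 6-joint arm with a two-finger parallel gripper is mounted at the origin on a cart in front of the work surface, level with it; the furniture and walls round the work are solid. World frame = base frame: x ahead of the robot, y to its left, z up, the work surface at z = 0. Lengths are in m, angles in rad, forces in N, time in s.
With the tool pointing down it reaches from about 0.25 to 0.725 m from the base axis. Payload 9.7 kg.
Tool frame: the origin (TCP) lies midway between the tips of the shut fingers; the grasp point (between the pads) lies 19 mm behind it; z points along the fingers, y is the line along which they close (so a half turn about z gives the same grasp; the last joint's range is limited). The gripper opens to 85 mm and grips with 20 to 120 N. Pads are 22 mm wide; open, the fingers measure 114 mm over their backs; the gripper's body (76 mm by 85 mm) begins 54 mm behind the grasp point. The pads swing forward as they close: fully open they stand 13 mm farther back than shut.
Start: joints at [-1.135, 0.087, 0.176, 1.66, 0, 1.571], TCP at [0.232, -0.499, 0.231] pointing down, gripper open.
Joint ranges: [-3.13, 3.13], [-0.85, 1.81], [-1.15, 1.24], [-2.2, 2.28], [-1.44, 1.52], [-3.14, 3.14]. Speed limits (rad/s): [2.22, 2.22, 2.57, 3.14, 3.14, 3.14].

## Interface

Orientations are given as a unit quaternion [w, x, y, z].
In Python, from bench import state, grab_frame, camera_model, finish_job gives the robot as it stands.
- The arm moves only by the shell command python3 -m creep 'ROWS' [FORCE]. ROWS is text: rows parted by semicolons, each of 7 numbers parted by spaces: the shift along the world's x, y, z in cm, then the turn, a rotation vector about the world's x, y, z in rad, then the finger opening in cm, from 0 to 8.54. A call has 1 to 12 rows; each row is the pose to reach, as a shift and turn from the pose commanded when the call began; what a row does not reach only later rows make up. A row lasts 1/8 s, in which the tool goes at most 62.5 mm and 10.7 degrees, less where a joint would pass 70% of its speed; a pose out of reach is approached as far as the arm can. A call with a gripper value outside its range is refused whole. The fingers move at their own pace and stop on an object; FORCE is the grip in N (left out, the last holds). Time passes only in rows, so rows that repeat a pose let the fingers close. It gives the time, the measured TCP pose, the force, the opening and the grip force at its end, in the units of the state.
- state(): the state, without advancing time (a new reading comes with each control period).
- grab_frame(name): name is "side" or "top"; returns (picture, depth): 420x560x3 uint8, red, green, blue; 420x560 float32, m along the optical axis (not along the pixel's ray), 0 where there is no reading.
- camera_model(name): a dict with "fx", "fy", "cx", "cy" (pixels), "k1" (the pictures are not rectified: a ray, as slopes to the right and down, at radius r is drawn at 1 + k1 r^2 times it, then the intrinsics apply), "origin" and "attitude" of the camera in the world. Camera axes: x right, y down, z forward; pixel columns grow to the right and rows downward; lengths in m; the calibration is good to about 2 mm. A picture is of the moment at which its call begins. camera_model takes no time and is no camera call.
- finish_job(): hands the job in; it is judged then, once.
The state is a dict: "time": time; "q": joint angles; "dq": joint speeds; "effort": joint torques, N m; "eef_pos": TCP position; "tcp_rot": TCP orientation; "ft_force": force on the tool from outside, world axes, zero at the start; "torque": the same for the moment, N m; "opening": opening from 0.0 (shut) to 1.0 (fully open); "grasp_force": force on a finger pad.
Only numpy, scipy, OpenCV 4.12 (cv2) and the standard library are available. Lean on these libraries where they do the work, as an engineer would, in place of code of your own. Each camera call takes 0.05 s, during which the arm holds its last target. There are 200 camera calls.

## Task

The temperature logger is going into storage, so its battery has to come out. Put the spatula's blade into the slot under the black tab at the front of the logger and lever the snap-fitted clear cover open with it, without forcing it, then swing the cover all the way back so that it stays open. Lay the spatula down on the bench, and take the 9-volt battery out of the logger and put it into the orange used-battery tray; leave the bottle, the tube rack and the tape roll where they are.

Things in the scene. Friction and masses are not known exactly. Their poses are not given: they have to be found in the camera images.
- logger: temperature logger, light grey enclosure with hinged clear cover, fixed. Base 110 x 140 x 72 mm (x, y, z), 100 mm high with the cover shut. Origin: centre of its underside; x from the front (tab side) to the hinge at the back, z up. In front a 60 mm wide grey ledge reaches to x = -79 mm (top z = 72); over it the cover's black tab, as large, 3 mm thick. Inside: deck at z = 64 mm
- slot (a point): middle of the mouth of the pry slot between ledge and tab, at the ledge's front edge (logger frame -79, 0, 75 mm); axes as the logger's. The slot is 52 mm wide (y), 6 mm high (z = 72 to 78 mm) and 27 mm deep (along +x, to a stop). The ledge's front edge is the fulcrum; the tab is lifted from below
- cover_hinge (a point): middle of the cover's hinge line, at the logger's upper back edge (logger frame 55, 0, 72 mm); the hinge runs along y; axes as the logger's
- cover (a joint): angle of the clear cover (110 x 140 x 28 mm plus tab): 0 shut, grows as the tab rises, about 1.85 fully back. Two spring catches hold it shut until the tab has risen about 5 mm (0.045 rad); they resist with about 10 N at the tab. A raised cover falls shut again until it is past upright (1.57)
- spatula: spatula, 167 mm long, 75 g: blue handle 82 x 16 x 13 mm, stiff steel blade 85 mm long, 18 mm wide and 2.2 mm thick at mid height of the handle. Origin: underside, at the front end of the handle; x points to the blade's tip, z up as it lies
- spatula_grip (a point): place to grip the handle across its 16 mm width, near the balance point: 22 mm behind the blade's root, 6.5 mm above the underside
- spatula_tip (a point): middle of the end of the blade, 107 mm ahead of spatula_grip
- battery: 9-volt block battery, black with a gold end, 48 x 26 x 17.5 mm (x, y, z), 46 g, lying in a clip on the logger's deck (64 mm up), its length along the logger's x. Origin: centre of its underside. Grip it across its 26 mm width (y); the clip holds only its ends and the lowest 6 mm near its corners, so it lifts straight out
- tray: orange open tray for used batteries, 130 x 100 x 36 mm (x, y, z), walls and floor 3 mm, fixed to the bench. Origin: centre of its underside. Two spent round cells lie along its +x end (x = 32 to 61 mm)
- squeeze_bottle: white squeeze bottle, 60 mm across, 166 mm high; origin under its centre
- tube_rack_green: green tube rack, 58 x 85 x 53 mm; origin under its centre
- tape_roll: roll of tape lying flat, 104 mm across, 25 mm high; origin under its centre
Mind the look-alikes: they are no part of the job. What is shaped like the logger but turquoise is not meant.

How it is judged:
On the way:
1. the spatula is levering the cover up off its catches, no finger touching the cover (value of joint cover between 0.06 and 1.5 rad and contact force between spatula and cover above 0.2 N and contact force between the fingers and cover below 0.2 N), for 0.1 s.
At the end, for the whole second after the job is handed in: the cover stands open past 1.5 rad; the battery lies at rest inside the tray (its origin within 60 mm along and 45 mm across of the tray's centre, below 35 mm); the spatula lies at rest on the bench (origin below 25 mm), touching neither tray nor logger (value of joint cover above 1.5 rad and x of battery in the frame of tray between -0.06 and 0.06 m and y of battery in the frame of tray between -0.045 and 0.045 m and height (world z) of battery below 0.035 m and linear speed of each of battery, spatula below 0.02 m/s and height (world z) of spatula below 0.025 m and contact force between spatula and tray below 0.1 N and contact force between spatula and logger below 0.1 N).
It fails at once if the cover is forced: the spatula presses on it with more than 60 N (contact force between spatula and cover above 60 N).
It fails at once if the squeeze bottle is shifted by more than 3 cm (distance of squeeze_bottle from where it was at the start of the episode above 0.03 m).
It fails at once if the tube rack is shifted by more than 3 cm (distance of tube_rack_green from where it was at the start of the episode above 0.03 m).
It fails at once if the tape roll is shifted by more than 3 cm (distance of tape_roll from where it was at the start of the episode above 0.03 m).
It also fails if it takes over 61 s, if anything falls off the work surface, if the arm or the gripper's body presses on something with over 40 N, if the wrist force passes 120 N, or if a joint passes its speed limit or range.

## Working session

There is one attempt and no reset: what is moved stays moved. The work goes in short steps, Python scripts to look and compute and a shell command to move; the robot and the scene stay as the last step left them, time stands still between calls to the robot, and variables do not carry over. Pictures are saved under pics/ and viewed, at most 11 in all, crops included, and the job is handed in when it is done.

```bash
ls; mkdir -p pics; cat > h.py <<'E'
import numpy as np,cv2
from bench import *
from scipy.spatial.transform import Rotation as R
def rot(a):
    a=np.array(a,float)
    return a if a.shape==(3,3) else R.from_quat(a,scalar_first=True).as_matrix()
def cloud(name,d):
    m=camera_model(name);v,u=np.mgrid[0:d.shape[0],0:d.shape[1]]
    x=(u-m['cx'])/m['fx'];y=(v-m['cy'])/m['fy'];X,Y=x.copy(),y.copy()
    for _ in range(8):
        s=1+m['k1']*(X*X+Y*Y);X=x/s;Y=y/s
    P=np.stack([X*d,Y*d,d],-1)@rot(m['attitude']).T+np.array(m['origin'])
    P[d==0]=np.nan
    return P
def snap(name,fn=None):
    p,d=grab_frame(name)
    if fn: cv2.imwrite('pics/'+fn,p[:,:,::-1])
    return p,cloud(name,d)
E
python3 - <<'E'
from h import *
for n in('top','side'):
    p,P=snap(n,n+'0.png');np.savez(n+'0.npz',p=p,P=P);print(camera_model(n))
print(state())
E
```

```text
pics
{'fx': 432.7664063111134, 'fy': 432.7664063111134, 'cx': 283.09180730404273, 'cy': 214.01846283925562, 'k1': -0.06850334417771389, 'origin': array([ 0.39794297, -0.04965703,  1.30582401]), 'attitude': array([ 0.02985182, -0.70365182,  0.70889128, -0.03815922])}
{'fx': 526.595878133421, 'fy': 526.595878133421, 'cx': 279.96108902889216, 'cy': 210.5241666414542, 'k1': -0.20857942355742126, 'origin': array([ 0.16238175, -1.5579355 ,  0.76719391]), 'attitude': array([-0.54285928,  0.8317349 , -0.10164837,  0.05646652])}
{'time': 0.1, 'q': array([-1.13499842e+00,  8.74164837e-02,  1.75202415e-01,  1.65980889e+00,
       -1.45636048e-05,  1.57079600e+00]), 'dq': array([-0.00049664, -0.00122684,  0.00046339,  0.00042281,  0.00142246,
       -0.00199528]), 'effort': array([ 6.73543054e-04, -5.21561658e+01,  4.65653372e+01,  1.59972638e-02,
        2.34424584e-05,  2.11441616e-06]), 'eef_pos': array([ 0.23208019, -0.4984026 ,  0.23064208]), 'tcp_rot': array([-5.97239015e-04,  9.76353586e-01,  2.16178858e-01, -1.39695338e-04]), 'ft_force': array([-0.37318316, -0.52766703, -0.44180904]), 'torque': array([-0.04716356, -0.01140795,  0.03235449]), 'grasp_force': 0.0, 'opening': 1.001468185809563}
```

View pics/top0.png

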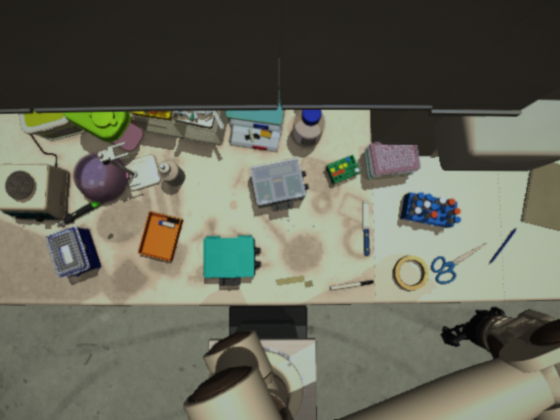

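View pics/side0.png

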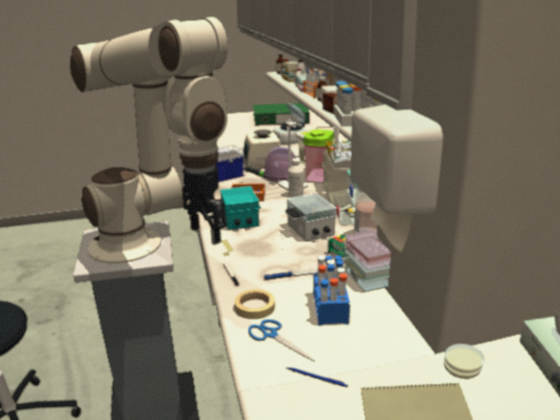

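The top view shows the grey logger at about (278,183) with its tab facing right (305,183). The turquoise look-alike is at (230,257), the spatula at (367,228) with its blade pointing up the picture, the orange tray at (160,237) and the tape at (411,272).

```bash
python3 - <<'E'
from h import *
z=np.load('top0.npz');p,P=z['p'],z['P']
for n,(u,v) in dict(log=(278,170),tabc=(304,183),tray=(160,237),sp=(366,242),blade=(366,212),tape=(411,258),bottle=(172,172),tur=(230,257),rack=(430,210),green=(342,168),purple=(308,128),pink=(392,158)).items(): print(n,p[v,u],P[v,u].round(3))
c=p[130:290,230:400];cv2.imwrite('pics/top0c.png',cv2.resize(c[:,:,::-1],None,fx=4.7,fy=3.7,interpolation=cv2.INTER_CUBIC) if 0 else cv2.resize(c[:,:,::-1],(637,600),interpolation=cv2.INTER_CUBIC))
H=cv2.cvtColor(p,cv2.COLOR_RGB2HSV)
def box(m,name):
    m=m&np.isfinite(P[...,0]);n,l,s,c=cv2.connectedComponentsWithStats(m.astype(np.uint8))
    i=1+np.argmax(s[1:,4]);q=P[l==i];r=cv2.minAreaRect((q[:,:2]*1000).astype(np.float32))
    print(name,s[i],r,'z',np.percentile(q[:,2],[5,50,95]).round(3),cv2.boxPoints(r).round(0).tolist())
v,u=np.mgrid[0:420,0:560]
def win(a,b,c,d):return (u>=a)&(u<=b)&(v>=c)&(v<=d)
box((P[...,2]>.088)&win(240,315,145,220),'coverTop')
box((P[...,2]>.06)&win(240,320,145,220),'logger')
box((H[...,0]>4)&(H[...,0]<16)&(H[...,1]>180)&win(130,190,205,270),'tray')
box((H[...,0]>95)&(H[...,0]<125)&(H[...,1]>110)&win(355,378,195,262),'handle')
box((P[...,2]>.004)&win(355,378,195,262),'spat')
E
```

```text
log [134 143 144] [ 0.64  -0.051  0.098]
tabc [142 136 121] [ 0.619 -0.13  -0.003]
tray [177 103  32] [0.456 0.306 0.006]
sp [ 41  65 102] [ 0.437 -0.315  0.006]
blade [181 192 178] [ 0.528 -0.317  0.007]
tape [174 168 107] [ 0.387 -0.446  0.02 ]
bottle [153 144 125] [0.633 0.245 0.117]
tur [ 42 156 140] [0.396 0.084 0.096]
rack [45 65 97] [ 0.523 -0.483  0.095]
green [129 133  39] [ 0.654 -0.24   0.051]
purple [155 145 134] [ 0.746 -0.134  0.151]
pink [135 122 133] [ 0.671 -0.375  0.107]
coverTop [ 251  158   56   48 1919] ((607.3976440429688, -50.53533935546875), (110.83732604980469, 140.09579467773438), 11.109601974487305) z [0.095 0.099 0.103] [[540.0, 8.0], [567.0, -130.0], [675.0, -109.0], [648.0, 29.0]]
logger [ 251  158   56   54 2160] ((599.0936279296875, -52.13844299316406), (142.26878356933594, 140.08460998535156), 11.22278118133545) z [0.079 0.098 0.103] [[516.0, 3.0], [543.0, -135.0], [682.0, -107.0], [655.0, 30.0]]
tray [ 139  212   43   49 1274] ((458.43194580078125, 301.1164855957031), (99.8162612915039, 125.67613983154297), 76.1545181274414) z [-0.002  0.003  0.033] [[385.0, 268.0], [508.0, 238.0], [531.0, 335.0], [409.0, 365.0]]
handle [365 236   3  13  35] ((436.84735107421875, -313.82232666015625), (7.778815746307373, 36.08770751953125), 88.70179748535156) z [0.006 0.011 0.015] [[419.0, -317.0], [455.0, -318.0], [455.0, -310.0], [419.0, -310.0]]
spat [362 201   8  56 276] ((478.1105651855469, -314.4804382324219), (166.62191772460938, 17.94375991821289), 0.0816492959856987) z [0.005 0.009 0.014] [[395.0, -306.0], [395.0, -324.0], [561.0, -323.0], [561.0, -305.0]]
```

View pics/top0c.png

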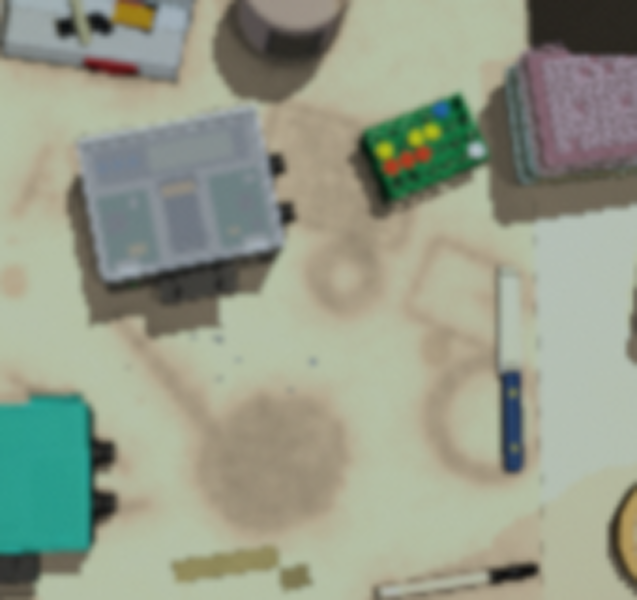

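The crop shows the black tab at about crop (198,285), so the logger front faces the robot. The battery is mid-deck at crop (185,205). The spatula's blade points away from the robot, at crop (508,270–370).

```bash
python3 - <<'E'
from h import *
z=np.load('top0.npz');p,P=z['p'],z['P']
v,u=np.mgrid[0:420,0:560]
m=(P[...,2]>.004)&(u>355)&(u<378)&(v>195)&(v<262)
q=P[m]
print('line y=ax+b',np.polyfit(q[:,0],q[:,1],1),'x',np.percentile(q[:,0],[0,1,99,100]),'bench z',np.nanmedian(P[230:250,340:355,2]))
for a,b in((.395,.47),(.49,.56)):
    s=q[(q[:,0]>a)&(q[:,0]<b)];print(s[:,:2].mean(0),np.percentile(s[:,2],[10,50,90]))
t=(u>200)&(u<268)&(v>225)&(v<290)&(P[...,2]>.02);print('turq y min/max x',np.percentile(P[t],[0,2,98,100],axis=0).round(3))
S=state();r=R.from_quat(S['tcp_rot'],scalar_first=True).as_matrix();print(r.round(3))
E
```

```text
line y=ax+b [-0.01328872 -0.30779797] x [0.38022063 0.3886749  0.56138956 0.57659006] bench z -0.0010888701207727447
[ 0.43435243 -0.3134485 ] [0.00625625 0.01089543 0.0140331 ]
[ 0.52286308 -0.31456419] [0.00452944 0.00692276 0.00976639]
turq y min/max x [[0.317 0.001 0.024]
 [0.323 0.012 0.038]
 [0.453 0.156 0.101]
 [0.459 0.16  0.103]]
[[ 0.907  0.422 -0.001]
 [ 0.422 -0.907  0.001]
 [-0.    -0.001 -1.   ]]
```

```bash
python3 -m creep '5 4 0 0 0 -0.15 6; 10 8 0 0 0 -0.3 6; 15 12 -4 0 0 -0.449 6; 19 16 -8 0 0 -0.449 6; 22.3 18.4 -13 0 0 -0.449 5; 22.3 18.4 -17 0 0 -0.449 5; 22.3 18.4 -20 0 0 -0.449 5; 22.3 18.4 -20 0 0 -0.449 5'
```

```text
time: 1.1
eef_pos: [0.4537, -0.3132, 0.0286]
tcp_rot: [-0.001, 1.0, -0.006, -0.002]
ft_force: [0.2, 0.2, 0.2]
opening: 0.585
grasp_force: 0.0
```

```bash
python3 -m creep '0.1 0 -1.3 0 0 0 5; 0.1 0 -2.4 0 0 0 5; 0.1 0 -2.4 0 0 0 3; 0.1 0 -2.4 0 0 0 1; 0.1 0 -2.4 0 0 0 0.5; 0.1 0 -2.4 0 0 0 0.5; 0.1 0 -2.4 0 0 0 0.5; 0.1 0 -2.4 0 0 0 0.5' 100; python3 -c "
from h import *
print(state())"
```

```text
time: 2.1
eef_pos: [0.4565, -0.3149, 0.0082]
tcp_rot: [0.0, 1.0, -0.007, 0.0]
ft_force: [-1.3, 0.0, 6.0]
opening: 0.136
grasp_force: 98.6
{'time': 2.1, 'q': array([-6.03809475e-01,  1.26464516e-01, -2.14151656e-01,  1.22893527e+00,
       -2.26487584e-04,  2.55108467e+00]), 'dq': array([-0.00071126, -0.00107939, -0.00111606,  0.00093208,  0.00117497,
       -0.00183719]), 'effort': array([ 4.50770315e-01, -5.03228831e+01,  4.31957138e+01, -6.12578318e-01,
        2.18400545e-01, -1.22078395e-02]), 'eef_pos': array([ 0.4564776 , -0.31493106,  0.00815701]), 'tcp_rot': array([ 4.43641901e-04,  9.99977683e-01, -6.65076803e-03,  4.51044134e-04]), 'ft_force': array([-1.31898544,  0.02210416,  5.98220367]), 'torque': array([0.06800363, 0.31236528, 0.04130128]), 'grasp_force': 98.5554489766946, 'opening': 0.1359484075215632}
```

```bash
python3 -m creep '0 0 3 0 0 0 0.5; 0 0 7 0 0 0 0.5; -2 5 10 0 0 0.1 0.5; -3 10 10 0 0 0.207 0.5; -3 15 10 0 0 0.207 0.5; -3 15 10 0 0 0.207 0.5; -3 15 10 0 0 0.207 0.5'; python3 - <<'E'
from h import *
z=np.load('top0.npz')
p,P=snap('side');np.savez('side1.npz',p=p,P=P)
cv2.imwrite('pics/side1.png',cv2.resize(p[150:310,170:370,::-1],(750,600),interpolation=cv2.INTER_CUBIC))
E
```

```text
time: 2.98
eef_pos: [0.4264, -0.1647, 0.1074]
tcp_rot: [0.0, 0.995, 0.097, 0.0]
ft_force: [0.8, -0.4, -0.5]
opening: 0.138
grasp_force: 98.2
```

View pics/side1.png

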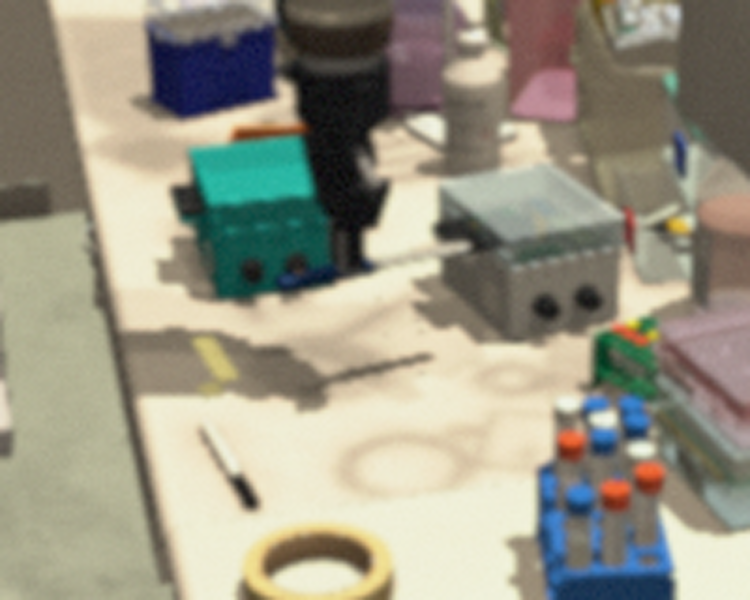

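The side picture shows the spatula held level. Its blade is at crop (370–470, 240–265), pointing at the logger. I'll measure where the blade and tip are.

```bash
python3 - <<'E'
from h import *
z=np.load('side1.npz');p,P=z['p'],z['P']
p2,P2=snap('top','top1.png')
e=state()['eef_pos'];yaw=.194
for n,Q in(('side',P),('top',P2)):
    d=Q-e;x=d[...,0]*np.cos(yaw)+d[...,1]*np.sin(yaw);y=-d[...,0]*np.sin(yaw)+d[...,1]*np.cos(yaw)
    m=(abs(y)<.02)&(x>.03)&(x<.125)&(abs(d[...,2])<.03)
    X,Y,Z=x[m],y[m],d[...,2][m]
    print(n,m.sum(),'xmax',np.percentile(X,[90,98,100]).round(3),'y fit',np.polyfit(X,Y,1).round(4),'z fit',np.polyfit(X,Z,1).round(4),'z sd',Z.std().round(4), [ (round(a,3),np.median(Z[(X>a)&(X<a+.02)]).round(4)) for a in(.03,.05,.07,.09)])
# logger tab and cover in side/top with refined ledge front
zz=np.load('top0.npz')['P'];c=np.array([.6074,-.0505,0])
for n,Q in(('top',zz),('side',np.load('side0.npz')['P'])):
    d=Q-c;x=d[...,0]*np.cos(yaw)+d[...,1]*np.sin(yaw);y=-d[...,0]*np.sin(yaw)+d[...,1]*np.cos(yaw)
    m=(d[...,2]>.06)&(d[...,2]<.115)&(abs(x)<.1)&(abs(y)<.085)
    t=m&(x<-.06);
    print(n,'tab',t.sum(),np.percentile(x[t],[2,5,50]).round(4),'y',np.percentile(y[t],[3,97]).round(4),'z',np.percentile(d[...,2][t],[10,50,90]).round(4))
    t=m&(d[...,2]>.09);print('cov x',np.percentile(x[t],[1,99]).round(4),'y',np.percentile(y[t],[1,99]).round(4),'z',np.median(d[...,2][t]).round(4))
E
```

```text
side 73 xmax [0.099 0.104 0.105] y fit [ 0.012  -0.0011] z fit [-0.0011  0.0001] z sd 0.0016 [(0.03, np.float64(-0.0007)), (0.05, np.float64(-0.0003)), (0.07, np.float64(0.0003)), (0.09, np.float64(-0.0006))]
top 68 xmax [0.102 0.105 0.105] y fit [-0.1754  0.0175] z fit [-0.0286  0.0006] z sd 0.0022 [(0.03, np.float64(nan)), (0.05, np.float64(-0.003)), (0.07, np.float64(-0.0021)), (0.09, np.float64(-0.0025))]
top tab 146 [-0.0791 -0.0787 -0.07  ] y [-0.0281  0.0278] z [0.0769 0.0801 0.0835]
cov x [-0.0546  0.0537] y [-0.0686  0.0683] z 0.0988
side tab 96 [-0.0805 -0.0799 -0.0727] y [-0.0347  0.0288] z [0.0698 0.0793 0.0829]
cov x [-0.0557  0.0546] y [-0.0743  0.0683] z 0.1
  return _methods._mean(a, axis=axis, dtype=dtype,
  ret = ret.dtype.type(ret / rcount)
```

```bash
python3 -m creep '-1.3 3 0 0 0 0 0.5; -1.3 6 0 0 0 0 0.5; -1.3 7.1 -1.5 0 0 0 0.5; -1.3 7.1 -3.1 0 0 0 0.5; -1.3 7.1 -3.1 0 0 0 0.5; -1.3 7.1 -3.1 0 0 0 0.5'; python3 - <<'E'
from h import *
p,P=snap('side');S=state();e=S['eef_pos'];print(e)
cv2.imwrite('pics/side2.png',cv2.resize(p[170:260,220:340,::-1],(800,600),interpolation=cv2.INTER_CUBIC))
yaw=.194
d=P-e;x=d[...,0]*np.cos(yaw)+d[...,1]*np.sin(yaw);y=-d[...,0]*np.sin(yaw)+d[...,1]*np.cos(yaw)
m=(abs(y)<.02)&(x>.03)&(x<.112)&(abs(d[...,2])<.012);print(m.sum(),np.median(d[...,2][m]),np.polyfit(x[m],d[...,2][m],1))
E
```

```text
time: 3.82
eef_pos: [0.4131, -0.0942, 0.0761]
tcp_rot: [-0.0, 0.995, 0.096, -0.0]
ft_force: [0.2, 0.2, -0.5]
opening: 0.136
grasp_force: 98.3
[ 0.41331539 -0.09419314  0.07644815]
66 -0.0004983418653728144 [-0.01793938  0.00072047]
```

View pics/side2.png

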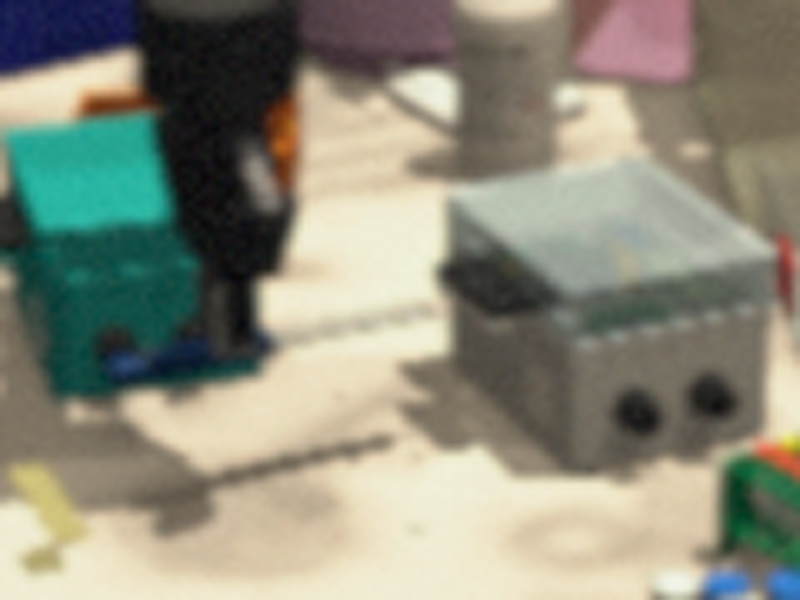

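The tip is at crop (435,310), just in front of the tab's slot (tab at 440–555, 255–315). I'll insert it gently.

```bash
python3 -m creep '0.69 0.13 0 0 0 0 0.5; 1.18 0.23 0 0 0 0 0.5; 1.57 0.31 0 0 0 0 0.5; 1.96 0.39 0 0 0 0 0.5; 1.96 0.39 0 0 0 0 0.5'
```

```text
time: 4.5
eef_pos: [0.433, -0.0896, 0.0762]
tcp_rot: [-0.0, 0.995, 0.097, -0.0]
ft_force: [-0.4, -0.1, -1.4]
opening: 0.137
grasp_force: 98.3
```

```bash
python3 -m creep '0.5 0.1 0 0 0 0 0.5; 1.0 0.2 0 0 0 0 0.5; 1.5 0.29 0 0 0 0 0.5; 1.8 0.35 0 0 0 0 0.5; 1.8 0.35 0 0 0 0 0.5'
```

```text
time: 5.12
eef_pos: [0.4509, -0.0861, 0.0762]
tcp_rot: [-0.0, 0.995, 0.097, -0.0]
ft_force: [-0.6, -0.2, -0.8]
opening: 0.138
grasp_force: 98.3
```

```bash
python3 -m creep '0.1 0.02 -0.5 0.0097 -0.049 0 0.5; 0.21 0.04 -0.94 0.0193 -0.0981 0 0.5; 0.26 0.05 -1.34 0.029 -0.147 0 0.5; 0.3 0.06 -1.74 0.0386 -0.196 0 0.5; 0.3 0.06 -1.74 0.0386 -0.196 0 0.5'
```

```text
time: 5.75
eef_pos: [0.453, -0.0857, 0.0587]
tcp_rot: [-0.01, 0.99, 0.096, 0.099]
ft_force: [-1.0, 0.1, -0.7]
opening: 0.138
grasp_force: 98.3
```

```bash
python3 -m creep '0.08 0.015 -0.4 0.0097 -0.049 0 0.5; 0.165 0.03 -0.78 0.0193 -0.0981 0 0.5; 0.165 0.03 -0.78 0.0193 -0.0981 0 0.5'; python3 -m creep '0.12 0.025 -0.39 0.0097 -0.049 0 0.5; 0.245 0.05 -0.76 0.0193 -0.0981 0 0.5;  0.245 0.05 -0.76 0.0193 -0.0981 0 0.5'
```

```text
time: 6.12
eef_pos: [0.4552, -0.0854, 0.0514]
tcp_rot: [-0.014, 0.984, 0.095, 0.148]
ft_force: [-1.8, 0.6, 1.2]
opening: 0.137
grasp_force: 98.5
time: 6.5
eef_pos: [0.4569, -0.0848, 0.0429]
tcp_rot: [-0.019, 0.976, 0.095, 0.196]
ft_force: [-5.7, -0.4, -2.4]
opening: 0.14
grasp_force: 98.4
```

```bash
python3 -m creep '0.1 0.02 -0.4 0.0107 -0.054 0 0.5; 0.1 0.02 -0.4 0.0107 -0.054 0 0.5'; python3 - <<'E'
from h import *
p,P=snap('side')
cv2.imwrite('pics/side3.png',cv2.resize(p[170:260,220:340,::-1],(800,600),interpolation=cv2.INTER_CUBIC))
d=P-np.array([.6074,-.0505,0]);yaw=.194;x=d[...,0]*np.cos(yaw)+d[...,1]*np.sin(yaw);y=-d[...,0]*np.sin(yaw)+d[...,1]*np.cos(yaw);z=d[...,2]
m=(z>.09)&(z<.13)&(abs(x)<.05)&(abs(y)<.06);print(m.sum(),np.polyfit(x[m],z[m],1))
E
```

```text
time: 6.75
eef_pos: [0.4583, -0.0846, 0.0391]
tcp_rot: [-0.022, 0.97, 0.094, 0.223]
ft_force: [-1.1, 0.1, -1.3]
opening: 0.141
grasp_force: 98.3
423 [-0.05102869  0.10338254]
```

View pics/side3.png

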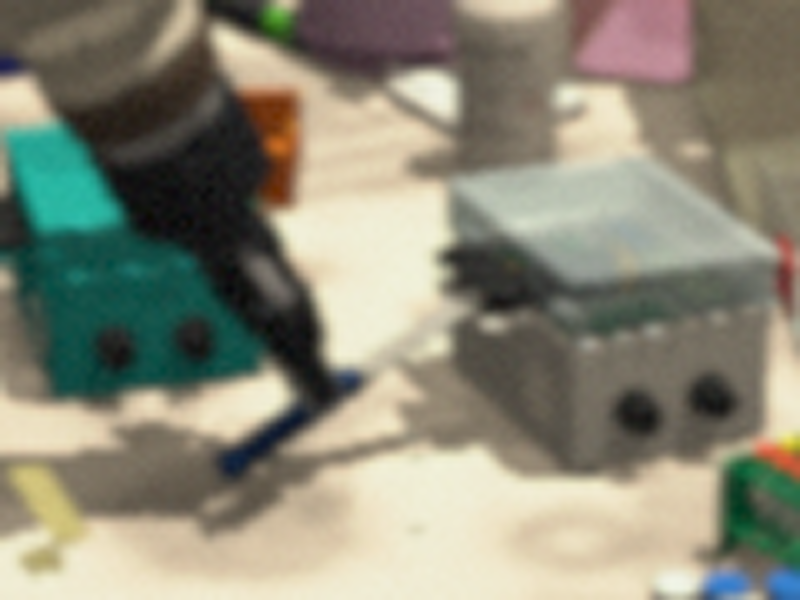

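The cover is released, with its slope at about 0.05 rad and the blade under the tab. Next I'll lift along the arc.

```bash
python3 -m creep '-0.3 -0.06 0.5 0 0 0 0.5; -0.42 -0.08 1.14 0 0 0 0.5; -0.2 -0.04 2 0 0 0 0.5; 0.06 0.01 2.84 0 0 0 0.5; 0.52 0.1 3.9 0 0 0 0.5; 1.06 0.21 4.97 0 0 0 0.5; 1.06 0.21 4.97 0 0 0 0.5'; cat > cov.py <<'E'
from h import *
def ang(P):
    d=P-np.array([.6074,-.0505,0]);yaw=.194;x=d[...,0]*np.cos(yaw)+d[...,1]*np.sin(yaw);y=-d[...,0]*np.sin(yaw)+d[...,1]*np.cos(yaw);z=d[...,2]
    m=(z>.105)&(z<.25)&(x>-.07)&(x<.12)&(abs(y)<.06)
    return x[m],y[m],z[m]
E
python3 - <<'E'
from cov import *
p,P=snap('side','side4.png');x,y,z=ang(P)
m=x>-.02;print(len(x),np.polyfit(x[m],z[m],1),state()['eef_pos'])
E
```

```text
time: 7.68
eef_pos: [0.4704, -0.0825, 0.0906]
tcp_rot: [-0.022, 0.969, 0.095, 0.225]
ft_force: [-0.1, 1.0, -0.6]
opening: 0.138
grasp_force: 98.9
335 [-0.57004394  0.13665169] [ 0.46984136 -0.08246612  0.08964466]
```

```bash
python3 -m creep '0.7 0.13 0.98 0 0 0 0.5; 1.4 0.27 1.88 0 0 0 0.5; 2.25 0.44 2.7 0 0 0 0.5; 3.14 0.62 3.43 0 0 0 0.5; 4.13 0.81 4.06 0 0 0 0.5; 5.15 1.01 4.6 0 0 0 0.5; 6.24 1.22 5.02 0 0 0 0.5; 7.35 1.44 5.35 0 0 0 0.5; 8.5 1.67 5.53 0 0 0 0.5; 8.5 1.67 5.53 0 0 0 0.5'; python3 - <<'E'
from cov import *
p,P=snap('side','side5.png');x,y,z=ang(P)
m=(x>-.02)&(y<-.03);print(len(x),m.sum(),np.polyfit(z[m],x[m],1),state()['eef_pos'])
E
```

```text
time: 8.98
eef_pos: [0.5551, -0.0655, 0.1443]
tcp_rot: [-0.022, 0.97, 0.094, 0.224]
ft_force: [0.1, 0.1, -0.7]
opening: 0.135
grasp_force: 99.0
505 49 [-0.25692557  0.10241901] [ 0.55452492 -0.06560925  0.14409215]
```

```bash
python3 -m creep '1.14 0.23 0.1 0 0 0 0.5; 2.3 0.45 0 0 0 0 0.5; 3.46 0.68 -0.1 0 0 0 0.5; 4.0 0.79 -0.18 0 0 0 0.5; 4.4 0.87 -0.25 0 0 0 0.5; 4.4 0.87 -0.25 0 0 0 0.5'; python3 - <<'E'
from cov import *
p,P=snap('side')
cv2.imwrite('pics/side6.png',cv2.resize(p[140:260,220:380,::-1],(800,600),interpolation=cv2.INTER_CUBIC))
x,y,z=ang(P)
m=(x>.03)&(y<-.03);print(len(x),m.sum(),np.polyfit(z[m],x[m],1),state()['eef_pos'])
E
```

```text
time: 9.78
eef_pos: [0.5985, -0.057, 0.1418]
tcp_rot: [-0.022, 0.97, 0.094, 0.224]
ft_force: [-0.1, 0.3, -1.2]
opening: 0.14
grasp_force: 99.0
902 46 [-0.07551966  0.1083678 ] [ 0.59836266 -0.05709014  0.14185695]
```

View pics/side6.png

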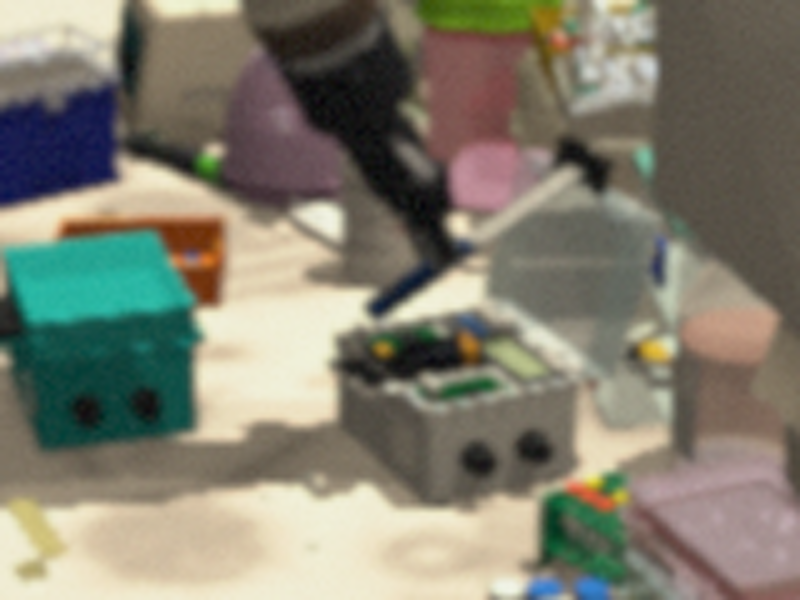

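The cover is upright or past it (tab at crop (580,165)) and the deck is exposed. I'll push a little further while watching the force.

```bash
python3 -m creep '0.4 0.08 0 0 0 0 0.5; 0.7 0.14 -0.1 0 0 0 0.5; 0.7 0.14 -0.1 0 0 0 0.5'
```

```text
time: 10.2
eef_pos: [0.6056, -0.0556, 0.1408]
tcp_rot: [-0.022, 0.97, 0.094, 0.224]
ft_force: [0.7, -0.7, -0.7]
opening: 0.138
grasp_force: 99.0
```

```bash
python3 -m creep '-2 -0.4 0 0 0 0 0.5; -6 -1.2 0.5 0 0 0 0.5; -10 -2.5 1.5 0 0 0 0.5; -13 -7 1.5 -0.029 0.15 0 0.5; -14.9 -12 1 -0.059 0.3 0 0.5; -14.9 -17 0 -0.088 0.446 0 0.5; -14.9 -22 -3 -0.088 0.446 0 0.5; -14.9 -25.9 -7 -0.088 0.446 0 0.5; -14.9 -25.9 -10 -0.088 0.446 0 0.5; -14.9 -25.9 -12 -0.088 0.446 0 0.5; -14.9 -25.9 -12 -0.088 0.446 0 0.5;-14.9 -25.9 -12 -0.088 0.446 0 0.5'; python3 - <<'E'
from cov import *
p,P=snap('top');np.savez('top2.npz',p=p,P=P)
cv2.imwrite('pics/top2.png',cv2.resize(p[120:280,220:400,::-1],(675,600),interpolation=cv2.INTER_CUBIC))
x,y,z=ang(P);print(np.polyfit(z,x,1),len(x))
p,P=snap('side','side7.png');x,y,z=ang(P);print(np.polyfit(z,x,1),len(x))
print(state()['eef_pos'],R.from_quat(state()['tcp_rot'],scalar_first=True).as_matrix().round(3))
E
```

```text
time: 11.7
eef_pos: [0.457, -0.3149, 0.0221]
tcp_rot: [0.0, 0.995, 0.097, 0.001]
ft_force: [0.3, -0.3, 0.3]
opening: 0.14
grasp_force: 98.9
[0.03255166 0.09149311] 599
[-0.01640318  0.10002046] 419
[ 0.45717598 -0.31499707  0.02238377] [[ 0.981  0.193  0.002]
 [ 0.193 -0.981 -0.001]
 [ 0.002  0.002 -1.   ]]
```

View pics/top2.png

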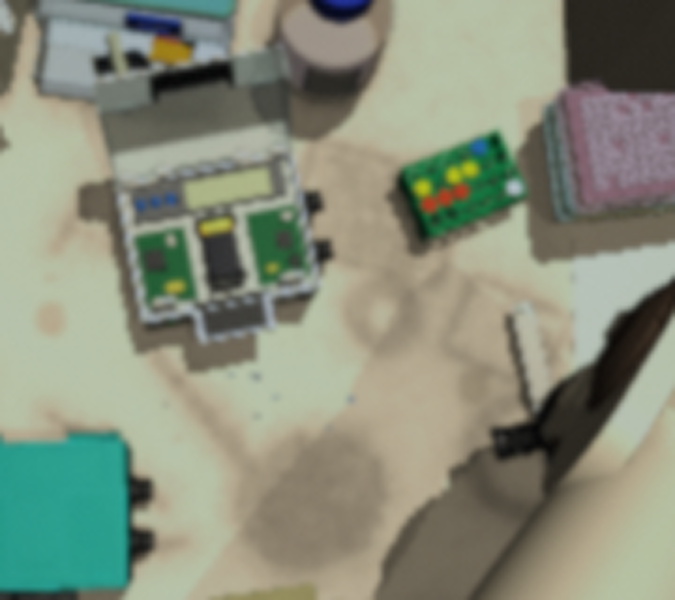

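The cover stays open. The battery is clearly visible at crop (221,253) with its gold end at (215,227). I'll lay the spatula down and measure the battery.

```bash
python3 -m creep '0 0 -0.7 0 0 0 0.5; 0 0 -1.2 0 0 0 0.5; 0 0 -1.35 0 0 0 0.5; 0 0 -1.35 0 0 0 0.5; 0 0 -1.35 0 0 0 2.5; 0 0 -1.35 0 0 0 4; 0 0 -1.35 0 0 0 5; 0 0 -1.35 0 0 0 5; 0 0 0.5 0 0 0 5; 0 0 4 0 0 0 5; 0 0 8 0 0 0 5; 0 0 12 0 0 0 5'; python3 - <<'E'
from h import *
z=np.load('top2.npz');p,P=z['p'],z['P'];yaw=.194
d=P-np.array([.6074,-.0505,0]);x=d[...,0]*np.cos(yaw)+d[...,1]*np.sin(yaw);y=-d[...,0]*np.sin(yaw)+d[...,1]*np.cos(yaw);zz=d[...,2]
m=(x>-.05)&(x<.04)&(abs(y)<.03)
g=p.astype(int).sum(-1);H=cv2.cvtColor(p,cv2.COLOR_RGB2HSV)
b=m&((g<180)|((H[...,0]>18)&(H[...,0]<32)&(H[...,1]>110)))&(zz>.07)
X,Y=x[b],y[b];print(b.sum(),np.percentile(X,[2,50,98]).round(4),np.percentile(Y,[2,50,98]).round(4),np.median(zz[b]))
P0=P[b];c=np.array([(np.percentile(X,2)+np.percentile(X,98))/2,(np.percentile(Y,3)+np.percentile(Y,97))/2])
print(c,'world',.6074+c[0]*np.cos(yaw)-c[1]*np.sin(yaw),-.0505+c[0]*np.sin(yaw)+c[1]*np.cos(yaw))
print(cv2.minAreaRect((np.c_[X,Y]*1000).astype(np.float32)))
print(state()['eef_pos'])
E
```

```text
time: 13.3
eef_pos: [0.4565, -0.3147, 0.1438]
tcp_rot: [0.0, 0.995, 0.097, 0.001]
ft_force: [0.6, 0.2, 1.0]
opening: 0.586
grasp_force: 0.0
122 [-0.0381 -0.0151  0.0112] [-0.0103  0.0023  0.0122] 0.07993033522804971
[-0.01344356  0.00133568] world 0.5939511241245546 -0.05178109656322262
((-13.04977035522461, 0.9580669403076172), (24.102699279785156, 51.57689666748047), 89.70121765136719)
[ 0.45646392 -0.31468701  0.14378434]
```

```bash
python3 -m creep '2 5 2 0 0 0 4; 5 10 2 0 0 0 4; 8 15 2 0 0 0 4; 11 20 2 0 0 0 4; 13 24 2 0 0 0 4; 13.75 26.3 1 0 0 0 4; 13.75 26.3 -1 0 0 0 4; 13.75 26.3 -3 0 0 0 4; 13.75 26.3 -3 0 0 0 4'; python3 -c "
from h import *
p,P=snap('side')
cv2.imwrite('pics/side8.png',cv2.resize(p[140:260,220:380,::-1],(800,600),interpolation=cv2.INTER_CUBIC))"
```

```text
time: 14.42
eef_pos: [0.5933, -0.0515, 0.1107]
tcp_rot: [-0.0, 0.995, 0.097, -0.001]
ft_force: [-0.2, 0.3, -0.5]
opening: 0.464
grasp_force: 0.0
```

View pics/side8.png

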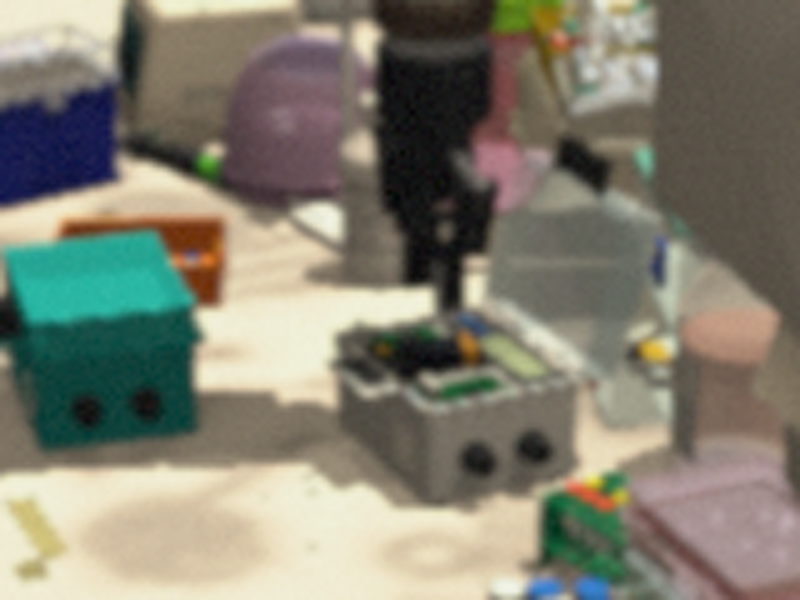

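The fingers hang above the battery (crop (440,300)) and are clear of the open cover. I'll go down and grip.

```bash
python3 -m creep '0.05 0 -1.5 0 0 0 4; 0.05 0 -3 0 0 0 4; 0.05 0 -4 0 0 0 4; 0.05 0 -4 0 0 0 4; 0.05 0 -4 0 0 0 2; 0.05 0 -4 0 0 0 1; 0.05 0 -4 0 0 0 1; 0.05 0 -4 0 0 0 1; 0.05 0 -4 0 0 0 1' 50
```

```text
time: 15.6
eef_pos: [0.5947, -0.0517, 0.0714]
tcp_rot: [0.0, 0.995, 0.097, 0.0]
ft_force: [-0.5, -0.6, 2.6]
opening: 0.287
grasp_force: 50.3
```

```bash
python3 -m creep '0 0 0.6 0 0 0 1; 0 0 1.5 0 0 0 1; 0 0 4 0 0 0 1; 0 0 8 0 0 0 1; -3 1 10 0 0 0.1 1; -7 5 10 0 0 0.25 1; -10 10 10 0 0 0.42 1; -12 15 10 0 0 0.6 1; -14 20 10 0 0 0.77 1; -15.3 25 10 0 0 0.94 1; -15.3 30 10 0 0 1.1 1; -15.3 35.7 10 0 0 1.137 1'; python3 -m creep '0 0 0 0 0 0 1; 0 0 0 0 0 0 1'; python3 - <<'E'
from cov import *
p,P=snap('side','side9.png');S=state();print(S['eef_pos'],S['opening'],S['q'].round(2),S['tcp_rot'])
p,P=snap('top');np.savez('top3.npz',p=p,P=P)
cv2.imwrite('pics/top3.png',cv2.resize(p[110:300,110:400,::-1],(800,524),interpolation=cv2.INTER_CUBIC))
E
```

```text
time: 17.1
eef_pos: [0.4412, 0.3069, 0.172]
tcp_rot: [0.0, 0.786, 0.618, 0.001]
ft_force: [0.6, 0.3, 0.2]
opening: 0.281
grasp_force: 49.9
time: 17.35
eef_pos: [0.4413, 0.3051, 0.1711]
tcp_rot: [0.0, 0.787, 0.618, -0.0]
ft_force: [0.0, -0.0, -0.8]
opening: 0.285
grasp_force: 49.9
[0.44147921 0.3046064  0.17126985] 0.28852120513874113 [ 0.6   0.04  0.01  1.54 -0.    2.42] [9.17083844e-05 7.86869896e-01 6.17118918e-01 2.02150463e-05]
```

View pics/top3.png

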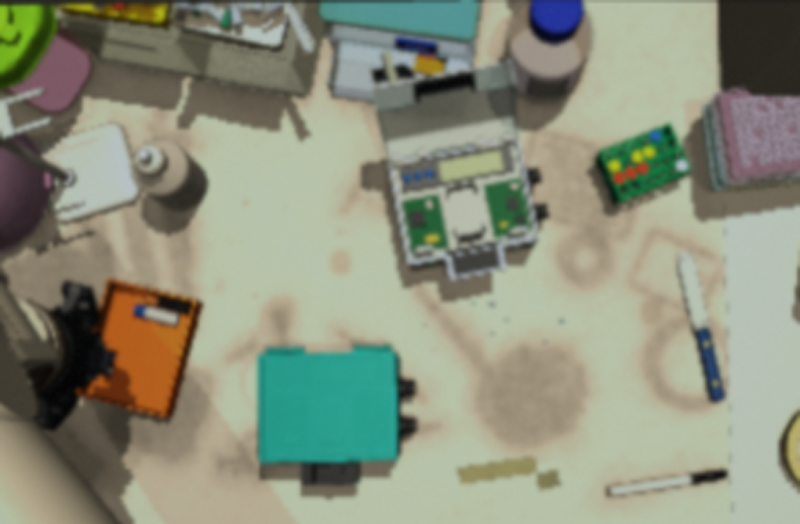

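The battery is out (empty clip at crop (468,212)) and the cover is still open. The spatula lies on the bench at (700,330), and the round cells are at the tray's upper end (165,310). I'll lower the battery into the tray.

```bash
python3 -m creep '0 0 -5 0 0 0 1; 0 0 -10 0 0 0 1; 0 0 -13 0 0 0 1; 0 0 -15 0 0 0 1; 0 0 -15.9 0 0 0 1; 0 0 -15.9 0 0 0 1; 0 0 -15.9 0 0 0 2.5; 0 0 -15.9 0 0 0 3.6; 0 0 -15.9 0 0 0 4; 0 0 -14 0 0 0 4; 0 0 -8 0 0 0 4; 0 0 -1 0 0 0 4'; python3 -m creep '-4 -10 5 0 0 0 4; -8 -20 8 0 0 0 4; -8 -25 8 0 0 0 4; -8 -25 8 0 0 0 4; -8 -25 8 0 0 0 4; -8 -25 8 0 0 0 4'; python3 - <<'E'
from cov import *
p,P=snap('top');cv2.imwrite('pics/top4.png',cv2.resize(p[110:300,110:400,::-1],(800,524),interpolation=cv2.INTER_CUBIC))
c=np.array([.4584,.3011]);d=P[...,:2]-c;a=-.24;x=d[...,0]*np.cos(a)+d[...,1]*np.sin(a);y=-d[...,0]*np.sin(a)+d[...,1]*np.cos(a)
m=(abs(x)<.06)&(abs(y)<.046)&(P[...,2]>.012)&(P[...,2]<.03)&(x<.025)&(p.astype(int).sum(-1)<200)
print(m.sum(),np.percentile(x[m],[3,50,97]),np.percentile(y[m],[3,50,97]),np.median(P[m][:,2]))
u,v,w=ang(P);print(np.polyfit(w,u,1),len(u))
E
```

```text
time: 18.95
eef_pos: [0.4411, 0.3051, 0.1562]
tcp_rot: [-0.0, 0.787, 0.617, 0.0]
ft_force: [0.7, 0.4, 0.2]
opening: 0.467
grasp_force: 0.0
time: 19.7
eef_pos: [0.3613, 0.0541, 0.2356]
tcp_rot: [0.001, 0.788, 0.616, 0.002]
ft_force: [0.5, 0.0, 0.1]
opening: 0.469
grasp_force: 0.0
110 [-0.02791666 -0.01657377 -0.00425753] [-0.0181629  -0.00119766  0.03774285] 0.019646013095775072
[0.02995654 0.09197885] 593
```

View pics/top4.png

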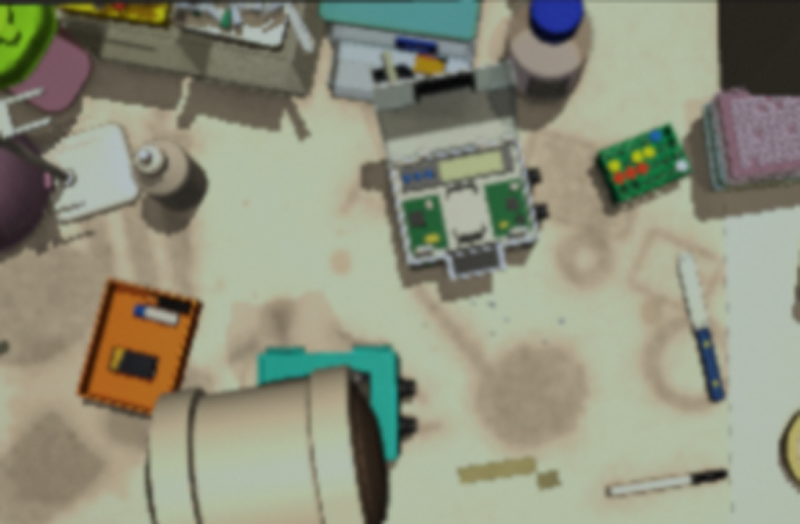

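The battery lies flat in the tray (crop (134,362)), the cover is open, and the spatula is on the bench. I'm handing the job in.

```bash
python3 -c "
from bench import *
print(finish_job())"
```

```text
the job is handed in; nothing more can be done
None
```

I handed the job in at about 20 s on the robot's clock: the cover was levered open and stays back, the spatula lies on the bench, the battery is in the orange tray, and the bottle, rack and tape roll were not touched; no verdict came back.

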